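# Press the trimming chuck onto the tapered wheel spindle

## Task

Get the bench wheel ready for trimming: take the blue chuck out of its cradle and stand it upright on its white flange on the bare table and let go, then pick it up again and press it straight down onto the wheel's tapered brass spindle until the flange sits fully home on the shoulder and friction holds it there. Do not drop the chuck, and leave the water pot, the tin, the clay lump and the scraper where they are.

Things in the scene. Friction and masses are not known exactly. Their poses are not given: they have to be found in the camera images.
- chuck_mid (a point): Middle of the trimming chuck, on its axis, 65 mm from its underside. The chuck is a round blue sleeve 130 mm long, 48 mm in diameter, with a white flange 64 mm across and 8 mm thick at its lower end and a black rubber rim (also 48 mm across) on the top 14 mm. Its z axis runs along the sleeve from the flange to the rubber rim.
- chuck_base (a point): Centre of the chuck's underside, the flange face; same axes as chuck_mid. Here is the mouth of a tapered bore, 36 mm wide at the mouth, 45 mm deep, narrowing to 25 mm.
- chuck: The trimming chuck as a whole, about 0.18 kg; its origin and axes are those of chuck_base. At the start it lies level in the cradle, its axis 50 mm above the table, rubber end roughly towards the robot, flange end away from it.
- cradle: Fixed wooden cradle: board 150 x 86 x 10 mm with two V rests 12 mm thick, 66 mm wide, 44 mm high at the tips, centred 36 mm to the +x and 44 mm to the -x side of its centre; between them the sleeve is free on both sides. Origin at the centre of its underside on the table; its x axis runs along the lying chuck towards the flange.
- spindle_shoulder (a point): Centre of the wheel's flat shoulder, 36 mm above the table, 68 mm across; z is up. The spindle rises 44 mm from it: six sprung brass fingers forming a fluted taper, 32 mm across near the rounded top, 40 mm near the foot.
- water_pot: Small blue tub of water, 72 mm in diameter, 62 mm high, standing on the table between cradle and wheel (which stand left and right, either way round); on its robot side, straight ahead of the robot, the table is bare. Origin at the centre of its underside. To be left alone.
- stamp_tin: Flat dark red tin, 99 x 134 x 36 mm; origin at the centre of its underside. To be left alone.
- clay_lump: Brown lump of clay, 65 x 75 x 55 mm; origin at the centre of its underside. To be left alone.
- scraper: Steel scraper with a wooden handle lying on the table, 178 x 70 x 19 mm; origin at the centre of its underside. To be left alone.
- wheel: Fixed green bench wheel, 160 mm in diameter, 26 mm high round the shoulder; does not turn. Origin at the centre of its underside. Lowered onto the spindle the chuck sticks with its flange about 15 mm above the shoulder; a push that rises to about 8 to 15 N brings the flange down onto it, and friction then keeps it there.

How it is judged:
On the way, in this order (a step that is already met when the one before it is completed fails the run):
1. the chuck stands upright on its flange on the bare table, let go (angle between chuck_mid's own z axis and vertical below 0.08 rad and height (world z) of chuck_base below 0.006 m and contact force between chuck and the fingers below 0.2 N), for 0.2 s.
2. the chuck is pressed home on the spindle (z of chuck_base in the frame of spindle_shoulder below 0.003 m and horizontal distance between chuck_base and spindle_shoulder below 0.005 m and angle between chuck_mid's own z axis and vertical below 0.05 rad), for 0.2 s.
At the end, for the whole second after the job is handed in: The chuck is upright (within 0.05 rad) on the spindle, centred within 5 mm, its flange within 3 mm of the shoulder, at rest and let go (all of step 2 and linear speed of chuck below 0.02 m/s and contact force between chuck and the fingers below 0.2 N); the robot touches nothing.
It fails at once if the chuck is dropped (moves faster than 0.8 m/s out of the fingers) (linear speed of chuck above 0.8 m/s and contact force between chuck and the fingers below 0.05 N).
It fails at once if a bystander (water pot, tin, clay lump, scraper) is moved more than 30 mm (distance of any of water_pot, stamp_tin, clay_lump, scraper from where it was at the start of the episode above 0.03 m).
It also fails if it takes over 51 s, if anything falls off the work surface, if the arm or the gripper's body presses on something with over 40 N, if the wrist force passes 120 N, or if a joint passes its speed limit or range.

## Robot

A 7-joint arm with a two-finger parallel gripper is mounted at the origin on a cart in front of the work surface, level with it; the furniture and walls round the work are solid. World frame = base frame: x ahead of the robot, y to its left, z up, the work surface at z = 0. Lengths are in m, angles in rad, forces in N, time in s.
With the tool pointing down it reaches from about 0.4 to 0.85 m from the base axis. Payload 10.4 kg.
Tool frame: the origin (TCP) lies midway between the tips of the shut fingers; the grasp point (between the pads) lies 19 mm behind it; z points along the fingers, y is the line along which they close (so a half turn about z gives the same grasp; the last joint's range is limited). The gripper opens to 85 mm and grips with 20 to 120 N. Pads are 22 mm wide; open, the fingers measure 114 mm over their backs; the gripper's body (76 mm by 85 mm) begins 54 mm behind the grasp point. The pads swing forward as they close: fully open they stand 13 mm farther back than shut.
Start: joints at [-1.226, 0.332, -0.065, 1.46, 0.022, 1.35, -0.088], TCP at [0.225, 0.583, 0.231] pointing down, gripper open.
Joint ranges: [-2.6, 2.6], [-0.5, 2.12], [-1.47, 1.34], [0.16, 2.42], [-1.27, 4.41], [0.06, 2.06], [-2.6, 2.6]. Speed limits (rad/s): [2.22, 2.22, 2.79, 2.79, 3.14, 3.14, 3.14].

## Interface

Orientations are given as a unit quaternion [x, y, z, w].
In Python, from workcell import get_obs, camera, camera_params, hand_in gives the robot as it stands.
- The arm moves only by the tool carry_out, never from a script. Its argument "commands" is a list that holds one entry, the list of rows, each a list of 6 numbers: the shift along the tool's x, y, z in units of 40 mm (1.0 is 40 mm), then the turn, a rotation vector about the tool's x, y, z in units of 6 degrees (1.0 is 6 degrees). In form: [[[x, y, z, ax, ay, az], ...]]. A call has 1 to 20 rows; each row shifts and turns the commanded pose from where the row before left it, along the tool's axes as they then stand; what a row does not reach is not made up. A row lasts 1/12 s, in which the tool goes at most 41.7 mm and 7.16 degrees, less where a joint would pass 70% of its speed; a pose out of reach is approached as far as the arm can. A call is refused whole if a number of a shift passes 1 or a number of a turn 1, either way. A call with a gripper value outside its range is refused whole. "hand" is the closure, from -1 (fully open) to 1 (shut), set as the call begins (left out, the last holds). The fingers move at their own pace and stop on an object; "force" is the grip in N (left out, the last holds). Time passes only in rows, so rows that do not move let the fingers close. It gives the time, the measured TCP pose, the force, the opening and the grip force at its end, in the units of the state.
- get_obs(): the state, without advancing time (a new reading comes with each control period).
- camera(name): name is "scene" or "top"; returns the picture (420x560x3 uint8, red, green, blue); there is no depth.
- camera_params(name): a dict with "mtx" (3x3 intrinsics, pixels), "R" (3x3) and "t" (3): a world point X has camera coordinates R X + t. Camera axes: x right, y down, z forward; pixel columns grow to the right and rows downward; lengths in m; the calibration is good to about 2 mm. A picture is of the moment at which its call begins. camera_params takes no time and is no camera call.
- hand_in(): hands the job in; it is judged then, once.
The state is a dict: "clock": time; "joint_pos": joint angles; "joint_velocities": joint speeds; "tau": joint torques, N m; "position": TCP position; "ee_rot": TCP orientation; "ft_force": force on the tool from outside, world axes, zero at the start; "torque": the same for the moment, N m; "grip_width": opening from 0.0 (shut) to 1.0 (fully open); "grasp_force": force on a finger pad.
Only numpy, scipy, OpenCV 4.12 (cv2) and the standard library are available. Lean on these libraries where they do the work, as an engineer would, in place of code of your own. Each camera call takes 0.05 s, during which the arm holds its last target. There are 200 camera calls.

## Working session

There is one attempt and no reset: what is moved stays moved. The work goes in short steps, Python scripts to look and compute and a tool call to move; the robot and the scene stay as the last step left them, time stands still between calls to the robot, and variables do not carry over. Pictures are saved under pics/ and viewed, at most 11 in all, crops included, and the job is handed in when it is done.

Besides the shell and the picture viewer there is one more tool, called after ">>>" by a JSON object that holds its "method" and its "body", one argument or row to a line. carry_out: Moves the arm, as the interface text tells. Its arguments: {"type":"object","properties":{"commands":{"type":"array"},"hand":{"type":"number"},"force":{"type":"number"}},"required":["commands"]}

```bash
mkdir -p pics; ls; python3 - <<'E'
from workcell import *
import cv2
for n in("scene","top"):
    im=camera(n); cv2.imwrite(f"pics/{n}0.png",im[:,:,::-1]); p=camera_params(n)
    print(n,p["mtx"].tolist(),p["R"].round(4).tolist(),p["t"].round(4).tolist())
o=get_obs(); print({k:o[k] for k in("clock","position","ee_rot","grip_width")})
E
```

```text
pics
scene [[430.127377808307, 0.0, 286.3793620194752], [0.0, 430.127377808307, 208.34992516063068], [0.0, 0.0, 1.0]] [[0.781, -0.6243, -0.0155], [-0.2752, -0.3218, -0.9059], [0.5606, 0.7118, -0.4232]] [-0.3961, 0.2137, 1.2792]
top [[460.4583897887313, 0.0, 278.18356776764125], [0.0, 460.4583897887313, 207.09446260397385], [0.0, 0.0, 1.0]] [[0.0176, -0.9997, 0.0144], [-0.991, -0.0194, -0.1326], [0.1328, -0.012, -0.9911]] [0.005, 0.5057, 1.5762]
{'clock': 0.1, 'position': array([0.22461863, 0.58288909, 0.23061287]), 'ee_rot': array([ 1.82865219e-01,  9.83137800e-01, -6.08592021e-04, -8.64876469e-05]), 'grip_width': 1.0001030268753142}
```

View pics/scene0.png

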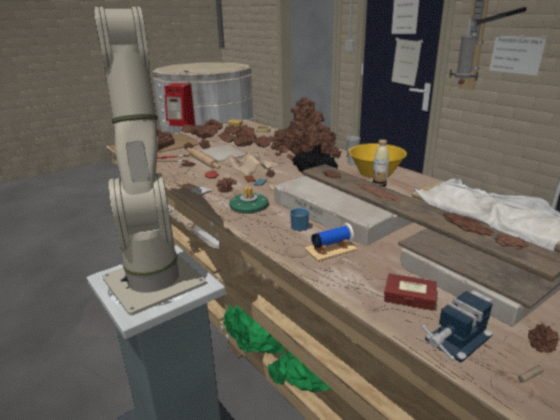

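View pics/top0.png

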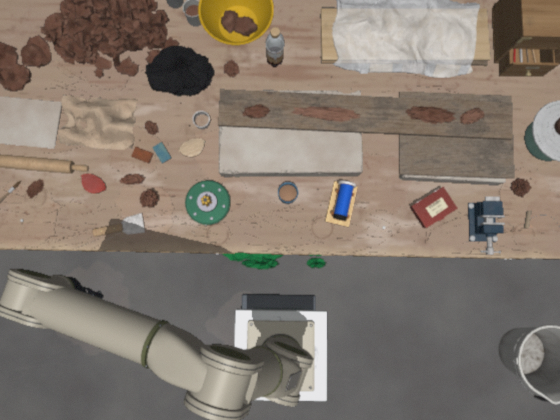

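The scene view shows the wheel at (249,200), pot at (300,219) and chuck at (333,237). In the top view the wheel is at (208,201), pot at (288,192), chuck at (343,200) with its flange up-image, and the tin at (433,207). Next I'll measure.

```bash
cat > h.py <<'E'
from workcell import *
import cv2, numpy as np
P={n:camera_params(n) for n in("scene","top")}
def ray(n,uv):
    p=P[n]; d=p["R"].T@np.linalg.solve(p["mtx"],[uv[0],uv[1],1.]); return -p["R"].T@p["t"],d
def plane(n,uv,z):
    c,d=ray(n,uv); return c+d*(z-c[2])/d[2]
def tri(uvs,uvt):
    A=np.zeros((3,3));b=np.zeros(3);R=[]
    for n,uv in(("scene",uvs),("top",uvt)):
        c,d=ray(n,uv);d/=np.linalg.norm(d);M=np.eye(3)-np.outer(d,d);A+=M;b+=M@c;R.append((c,d))
    X=np.linalg.solve(A,b); return X,[np.linalg.norm(np.cross(X-c,d)) for c,d in R]
def proj(n,X):
    p=P[n];q=p["mtx"]@(p["R"]@np.array(X)+p["t"]);return q[:2]/q[2]
def blob(im,lo,hi,box):
    x0,y0,x1,y1=box;hsv=cv2.cvtColor(im,cv2.COLOR_RGB2HSV)
    m=cv2.inRange(hsv,np.array(lo),np.array(hi));k=np.zeros_like(m);k[y0:y1,x0:x1]=m[y0:y1,x0:x1]
    n,l,s,c=cv2.connectedComponentsWithStats(k);i=1+np.argmax(s[1:,4]);return (l==i).astype(np.uint8),c[i],s[i]
E
python3 - <<'E'
from h import *
I={n:cv2.imread(f"pics/{n}0.png")[:,:,::-1].copy() for n in P}
B={"scene":dict(ch=(300,215,370,265),wh=(220,180,280,220)),"top":dict(ch=(320,170,365,230),wh=(180,175,235,230))}
for n in P:
    m,c,s=blob(I[n],(112,150,60),(128,255,255),B[n]["ch"])
    cnt=max(cv2.findContours(m,0,1)[0],key=cv2.contourArea)
    print(n,"blue",c,s,cv2.minAreaRect(cnt), "axis pts",plane(n,c,.05))
    g,c,s=blob(I[n],(60,80,20),(95,255,255),B[n]["wh"])
    e=cv2.fitEllipse(cv2.convexHull(max(cv2.findContours(g,0,1)[0],key=cv2.contourArea)))
    print(n,"wheel",e,plane(n,e[0],.024))
    y,c,s=blob(I[n],(10,60,120),(35,255,255),(235,180,265,203) if n=="scene" else (190,185,226,218)); print("brass",c,s)
    for z in(.08,.036):print(plane(n,c,z))
t=I["top"]
for nm,uv in dict(pot=(288,192),tinTL=(411,207),tinR=(457,206),slabL=(219,175),slabR=(361,175),crTL=(333,180),crBL=(326,221),crBR=(349,226),crTR=(358,183),edge=(300,255),scr=(132,225)).items(): print(nm,plane("top",uv,.03 if nm[0]!='c' else .01).round(3))
a=cv2.resize(t[150:260,170:470],None,fx=2.6,fy=2.6,interpolation=2)
b=cv2.resize(I["scene"][170:290,210:450],None,fx=2.6,fy=2.6,interpolation=2)
b=cv2.copyMakeBorder(b,0,0,0,a.shape[1]-b.shape[1],0)
cv2.imwrite("pics/crop0.png",np.vstack([a,b])[:,:,::-1])
E
```

```text
scene blue [347.66666667 237.66666667] [347 237   2   2   3] ((347.7500305175781, 237.75003051757812), (0.7071067094802856, 1.4142134189605713), 45.0) axis pts [ 0.5611621  -0.25172248  0.05      ]
scene wheel ((248.31285095214844, 202.66917419433594), (18.323448181152344, 37.38682556152344), 86.3404541015625) [0.50249741 0.23732044 0.024     ]
brass [249.26666667 188.55111111] [235 180  30  18 225]
[0.51445635 0.2429939  0.08      ]
[0.5730116  0.33332931 0.036     ]
top blue [351. 192.] [351 191   1   3   3] ((351.0, 192.0), (2.0, 0.0), -90.0) axis pts [ 0.56135399 -0.23813819  0.05      ]
top wheel ((207.3312225341797, 202.0186004638672), (42.60737228393555, 43.553409576416016), 74.83993530273438) [0.51996363 0.26358361 0.024     ]
brass [204.91666667 199.9       ] [201 195   9  11  60]
[0.51909907 0.2640137  0.08      ]
[0.52555852 0.27055632 0.036     ]
pot [ 0.56  -0.019  0.03 ]
tinTL [ 0.516 -0.453  0.03 ]
tinR [ 0.522 -0.616  0.03 ]
slabL [0.616 0.225 0.03 ]
slabR [ 0.627 -0.277  0.03 ]
crTL [ 0.61  -0.181  0.01 ]
crBL [ 0.462 -0.156  0.01 ]
crBR [ 0.446 -0.238  0.01 ]
crTR [ 0.601 -0.27   0.01 ]
edge [ 0.34  -0.064  0.03 ]
scr [0.433 0.52  0.03 ]
```

View pics/crop0.png

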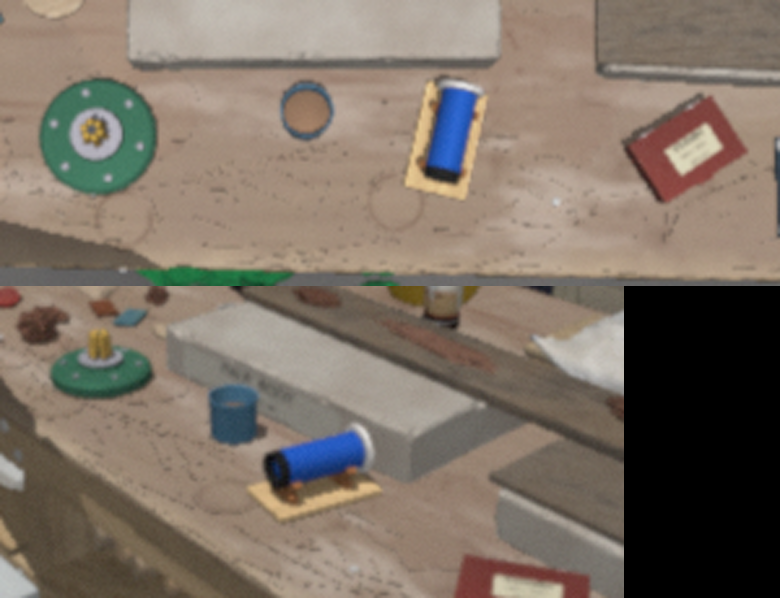

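The crops show the chuck on its cradle, rubber end at top-crop (443,172) and flange at (457,85). The wheel has a white shoulder and brass spindle at (95,130), and the table is bare below the pot. My blue hue range was wrong, so I'll redo that mask.

```bash
python3 - <<'E'
from h import *
I={n:cv2.imread(f"pics/{n}0.png")[:,:,::-1].copy() for n in P}
B={"scene":dict(ch=(305,220,365,260),wh=(238,180,262,210)),"top":dict(ch=(322,172,362,226),wh=(190,185,226,218))}
for n in P:
    m,c,s=blob(I[n],(106,170,60),(125,255,255),B[n]["ch"])
    r=cv2.minAreaRect(max(cv2.findContours(m,0,1)[0],key=cv2.contourArea))
    bp=cv2.boxPoints(r); 
    e=sorted([(bp[i]+bp[(i+1)%4])/2 for i in range(4)],key=lambda q:-np.linalg.norm(q-r[0]))[:2]
    print(n,"blue",c,s,r)
    for q in e+[r[0]]: print("  ",q,plane(n,q,.05).round(4),plane(n,q,.062).round(4))
    w,c,s=blob(I[n],(0,0,140),(179,50,255),B[n]["wh"]); print(n,"white shoulder",c,s,plane(n,c,.036).round(4))
    h=cv2.convexHull(max(cv2.findContours(w,0,1)[0],key=cv2.contourArea)); e=cv2.fitEllipse(h);print(e,plane(n,e[0],.036).round(4))
E
```

```text
scene blue [333.87755102 235.21574344] [319 227  30  17 343] ((334.2059020996094, 235.3235626220703), (12.369316101074219, 29.346811294555664), 75.96376037597656)
   [348.4412  231.76474] [ 0.5924 -0.2251  0.05  ] [ 0.5757 -0.2404  0.062 ]
   [319.9706  238.88239] [ 0.4873 -0.1998  0.05  ] [ 0.4725 -0.2155  0.062 ]
   (334.2059020996094, 235.3235626220703) [ 0.5391 -0.2123  0.05  ] [ 0.5234 -0.2278  0.062 ]
scene white shoulder [243.76470588 197.88235294] [241 196   9   4  17] [0.5005 0.2658 0.036 ]
((244.5, 197.875), (3.0750439167022705, 9.312980651855469), 105.80374908447266) [0.5028 0.2639 0.036 ]
top blue [343.20172911 199.60230548] [335 185  17  31 347] ((343.2999572753906, 199.40000915527344), (11.605780601501465, 30.153337478637695), 12.52880859375)
   [346.57056 184.68236] [ 0.5869 -0.2227  0.05  ] [ 0.5847 -0.2208  0.062 ]
   [340.02936 214.11766] [ 0.483  -0.1998  0.05  ] [ 0.4816 -0.1981  0.062 ]
   (343.2999572753906, 199.40000915527344) [ 0.5347 -0.2112  0.05  ] [ 0.5329 -0.2094  0.062 ]
top white shoulder [206.47867299 201.59241706] [197 192  20  19 211] [0.5197 0.2649 0.036 ]
((206.34616088867188, 201.10592651367188), (19.328147888183594, 19.677167892456055), 78.65536499023438) [0.5214 0.2654 0.036 ]
```

>>> {"method": "carry_out", "body": {
  "commands": [
    [[-0.7, -0.58, 0, 0, 0, 0], [-0.7, -0.58, 0, 0, 0, 0], [-0.7, -0.58, 0, 0, 0, 0], [-0.7, -0.58, 0, 0, 0, 0], [-0.7, -0.58, 0, 0, 0, 0], [-0.7, -0.58, 0, 0, 0, 0], [-0.7, -0.58, 0, 0, 0, 0], [-0.7, -0.58, 0, 0, 0, 0], [-0.7, -0.58, 0, 0, 0, 0], [-0.7, -0.58, 0, 0, 0, 0], [-0.7, -0.58, 0, 0, 0, 0], [-0.7, -0.58, 0, 0, 0, 0]]
  ],
  "hand": -1,
  "force": 60
}}

```text
clock: 1.1
position: [0.4385, 0.2008, 0.2312]
ee_rot: [0.183, 0.983, 0.0, -0.0]
ft_force: [0.2, 1.0, 0.8]
grip_width: 0.998
grasp_force: 0.0
```

```bash
python3 - <<'E'
from h import *
o=get_obs();print(o["clock"],o["joint_pos"].round(4).tolist(),o["joint_velocities"].round(3).tolist(),o["position"].round(4).tolist(),o["ee_rot"].round(4).tolist())
E
```

```text
1.1 [-0.7675, 0.0074, 0.2461, 1.8374, -0.0021, 1.297, 0.6821] [0.462, 0.03, 0.459, -0.03, -0.011, -0.002, 0.917] [0.4385, 0.2008, 0.2312] [0.1829, 0.9831, 0.0, -0.0001]
```

>>> {"method": "carry_out", "body": {
  "commands": [
    [[-0.407, -0.815, 0.07, 0, 0, 0], [-0.407, -0.815, 0.07, 0, 0, 0], [-0.407, -0.815, 0.07, 0, 0, 0], [-0.407, -0.815, 0.07, 0, 0, 0], [-0.407, -0.815, 0.07, 0, 0, 0], [-0.407, -0.815, 0.07, 0, 0, 0], [-0.407, -0.815, 0.07, 0, 0, 0], [-0.407, -0.815, 0.07, 0, 0, 0], [-0.407, -0.815, 0.07, 0, 0, 0], [-0.407, -0.815, 0.07, 0, 0, 0], [-0.407, -0.815, 0.07, 0, 0, 0], [0, 0, 0, 0, 0, -0.725], [0, 0, 0, 0, 0, -0.725], [0, 0, 0, 0, -0.833, 0], [0, 0, 0, 0, -0.833, 0], [0, 0, 0, 0, -0.833, 0], [0, 0, 0, 0, -0.833, 0], [0, 0, 0, 0, 0, 0]]
  ]
}}

```text
clock: 2.6
position: [0.4738, -0.1958, 0.1991]
ee_rot: [0.107, 0.979, -0.018, 0.174]
ft_force: [-0.6, -0.3, -1.2]
grip_width: 1.001
grasp_force: 0.0
```

```bash
cat >> h.py <<'E'
from scipy.spatial.transform import Rotation as Ro
A0=np.array([.5946,-.2243,.05]);AX=np.array([-.977,.215,0])/np.linalg.norm([.977,.215])
def st():
    o=get_obs();R=Ro.from_quat(o["ee_rot"]).as_matrix()
    print("t",o["clock"].round(2) if hasattr(o["clock"],'round') else o["clock"],"j",np.round(o["joint_pos"],3).tolist(),"p",np.round(o["position"],4).tolist(),"R",R.round(3).tolist(),"f",np.round(o["ft_force"],1).tolist(),"w",round(float(o["grip_width"]),3),"g",np.round(o["grasp_force"],1))
    return o,R
def to(target,o,R): return (R.T@(np.array(target)-o["position"])/.04).round(3)
E
python3 - <<'E'
from h import *
o,R=st()
g=A0+.066*AX
print("grasp",g,"tool y.axis",R[:,1]@AX,"alpha",np.degrees(np.arcsin(-R[:,2]@AX)))
for d in(-.09,.024): print(d,to(g+d*R[:,2],o,R))
E
```

```text
t 2.6 j [-0.349, -0.221, 0.615, 2.113, 0.137, 0.862, 1.56] p [0.4738, -0.1958, 0.1991] R [[-0.917, 0.215, 0.336], [0.202, 0.977, -0.071], [-0.344, 0.003, -0.939]] f [-0.6, -0.3, -1.2] w 1.001 g 0.0
grasp [ 0.5301423  -0.21011535  0.05      ] tool y.axis 0.0002217459656642931 alpha 20.110204549829373
-0.09 [-0.082 -0.057  1.749]
0.024 [-0.082 -0.057  4.599]
```

>>> {"method": "carry_out", "body": {
  "commands": [
    [[-0.08, -0.06, 0.7, 0, 0, 0], [0, 0, 0.7, 0, 0, 0], [0, 0, 0.7, 0, 0, 0], [0, 0, 0.7, 0, 0, 0], [0, 0, 0.7, 0, 0, 0], [0, 0, 0.6, 0, 0, 0], [0, 0, 0.5, 0, 0, 0], [0, 0, 0, 0, 0, 0], [0, 0, 0, 0, 0, 0]]
  ]
}}

```text
clock: 3.35
position: [0.5398, -0.2132, 0.0277]
ee_rot: [0.106, 0.979, -0.019, 0.171]
ft_force: [-0.2, -0.2, 1.0]
grip_width: 1.001
grasp_force: 0.0
```

```bash
python3 - <<'E'
from h import *
o,R=st(); print(to(A0+.066*AX+.024*R[:,2],o,R))
a=camera("top")[140:250,270:410];b=camera("scene")[170:280,270:410]
cv2.imwrite("pics/pre.png",cv2.resize(np.hstack([a,b]),None,fx=2.8,fy=2.8,interpolation=2)[:,:,::-1])
E
```

```text
t 3.35 j [-0.261, 0.295, 0.642, 2.117, -0.472, 0.482, 2.072] p [0.5398, -0.2132, 0.0277] R [[-0.919, 0.214, 0.33], [0.201, 0.977, -0.073], [-0.338, -0.001, -0.941]] f [-0.2, -0.2, 1.0] w 1.001 g 0.0
[ 0.048  0.022 -0.009]
```

View pics/pre.png

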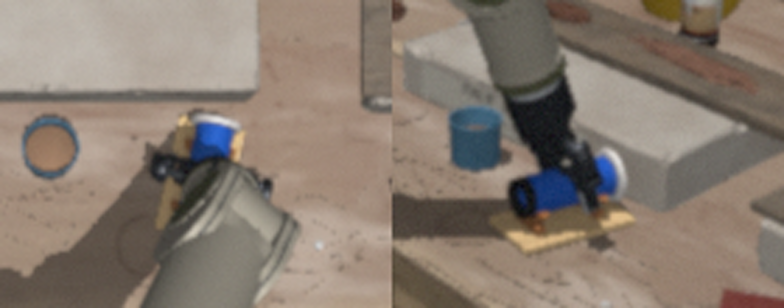

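The pictures show the fingers straddling the sleeve midway, at about (210,170) in the top half and (575,170) in the scene half. I'll close on it.

>>> {"method": "carry_out", "body": {
  "commands": [
    [[0, 0, 0, 0, 0, 0], [0, 0, 0, 0, 0, 0], [0, 0, 0, 0, 0, 0], [0, 0, 0, 0, 0, 0], [0, 0, 0, 0, 0, 0], [0, 0, 0, 0, 0, 0], [0, 0, 0, 0, 0, 0], [0, 0, 0, 0, 0, 0], [0, 0, 0, 0, 0, 0], [0, 0, 0, 0, 0, 0]]
  ],
  "hand": 1,
  "force": 60
}}

```text
clock: 4.28
position: [0.541, -0.2112, 0.03]
ee_rot: [0.105, 0.979, -0.017, 0.173]
ft_force: [-9.2, 7.1, 17.6]
grip_width: 0.547
grasp_force: 58.3
```

>>> {"method": "carry_out", "body": {
  "commands": [
    [[-0.17, 0, -0.47, 0, 0, 0], [-0.22, 0, -0.63, 0, 0, 0], [-0.22, 0, -0.63, 0, 0, 0], [-0.22, 0, -0.63, 0, 0, 0], [-0.22, 0, -0.63, 0, 0, 0], [-0.22, 0, -0.63, 0, 0, 0], [-0.22, 0, -0.63, 0, 0, 0], [0, 0, 0, 0, 0.5, 0], [0, 0, 0, 0, 0.9, 0], [0, 0, 0, 0, 0.9, 0], [0, 0, 0, 0, 0.9, 0], [0, 0, 0, 0, 0.9, 0], [0, 0, 0, 0, 0, 0]]
  ]
}}

```text
clock: 5.37
position: [0.5393, -0.211, 0.2064]
ee_rot: [0.106, 0.993, 0.004, -0.045]
ft_force: [0.2, 1.3, -3.8]
grip_width: 0.548
grasp_force: 62.1
```

```bash
python3 - <<'E'
from h import *
o,R=st()
E
```

```text
t 5.3667 j [-0.339, 0.39, 0.812, 1.578, -0.261, 1.384, 1.865] p [0.5393, -0.211, 0.2064] R [[-0.973, 0.211, -0.088], [0.211, 0.977, 0.016], [0.09, -0.003, -0.996]] f [0.2, 1.3, -3.8] w 0.548 g 62.1
```

>>> {"method": "carry_out", "body": {
  "commands": [
    [[0.45, 0.7, 0, 0, 0, 0], [0.45, 0.7, 0, 0, 0, 0], [0.45, 0.7, 0, 0, 0, 0], [0.45, 0.7, 0, 0, 0, 0], [0.45, 0.7, 0, 0, 0, 0], [0.45, 0.7, 0, 0, 0, 0], [0.45, 0.7, 0, 0, 0, 0], [0.45, 0.7, 0, 0, 0, 0], [0.45, 0.7, 0, 0, 0, 0], [0.45, 0.7, 0, 0, 0, 0], [0, 0, 0, 0, 0, -0.9], [0, 0, 0, 0, 0, -0.9], [0, 0, 0, 0, 0, -0.9], [0, 0, 0, 0, 0, -0.9], [0, 0, 0, 0, 0, 0]]
  ]
}}

```text
clock: 6.62
position: [0.4226, 0.0993, 0.2234]
ee_rot: [-0.083, 0.996, 0.013, -0.037]
ft_force: [-0.9, 0.1, -1.3]
grip_width: 0.552
grasp_force: 62.2
```

```bash
python3 - <<'E'
from h import *
o,R=st()
E
```

```text
t 6.6167 j [-0.907, -0.071, 0.585, 1.919, -0.003, 1.349, 1.413] p [0.4226, 0.0993, 0.2234] R [[-0.984, -0.163, -0.077], [-0.165, 0.986, 0.019], [0.073, 0.031, -0.997]] f [-0.9, 0.1, -1.3] w 0.552 g 62.2
```

>>> {"method": "carry_out", "body": {
  "commands": [
    [[0, 0, 0, 0, 0.8, 0], [0, 0, 0, 0, 0.9, 0], [0, 0, 0, 0, 0.9, 0], [0, 0, 0, 0, 0.9, 0], [0, 0, 0, 0, 0.9, 0], [0, 0, 0, 0, 0.9, 0], [0, 0, 0, 0, 0.9, 0], [0, 0, 0, 0, 0.9, 0], [0, 0, 0, 0, 0.9, 0], [0, 0, 0, 0, 0.9, 0], [0, 0, 0, 0, 0.9, 0], [0, 0, 0, 0, 0.8, 0], [0, 0, 0, 0, 0, 0], [0, 0, 0, 0, 0, 0]]
  ]
}}

```text
clock: 7.78
position: [0.4037, 0.0964, 0.189]
ee_rot: [-0.071, 0.875, -0.026, -0.479]
ft_force: [-0.9, -0.2, -1.4]
grip_width: 0.545
grasp_force: 62.3
```

```bash
cat >> h.py <<'E'
def chuckblue(n,box,lo=(106,170,60)):
    m,c,s=blob(camera(n),lo,(125,255,255),box)
    r=cv2.minAreaRect(max(cv2.findContours(m,0,1)[0],key=cv2.contourArea)); return m,c,s,r
E
python3 - <<'E'
from h import *
o,R=st()
cx=R@np.array([np.cos(np.radians(20.1)),0,-np.sin(np.radians(20.1))]); print("chuck z guess",cx)
ims={n:camera(n) for n in P}
out=[]
for n in("top","scene"):
    u=proj(n,o["position"]).astype(int);print(n,u); y,x=max(u[1]-60,0),max(u[0]-70,0)
    out.append(ims[n][y:y+120,x:x+140])
cv2.imwrite("pics/up.png",cv2.resize(np.hstack(out),None,fx=2.8,fy=2.8,interpolation=2)[:,:,::-1])
E
```

```text
t 7.7833 j [-0.238, 0.657, -0.03, 1.422, -0.109, 2.055, 1.462] p [0.4037, 0.0964, 0.189] R [[-0.531, -0.149, -0.834], [-0.099, 0.989, -0.114], [0.842, 0.022, -0.54]] f [-0.9, -0.2, -1.4] w 0.545 g 62.3
chuck z guess [-0.21210497 -0.05339326  0.97578719]
top [252 232]
scene [244 179]
```

View pics/up.png

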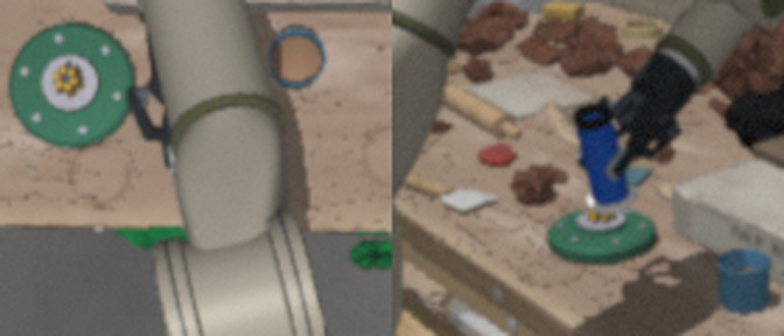

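The pictures show the chuck nearly upright in the fingers, rim at scene-half (593,112) and flange at (605,190). It leans about 13°, because joint 6 is at its limit. Going lower and closer should free that joint, so I'll do that and then finish the pitch.

>>> {"method": "carry_out", "body": {
  "commands": [
    [[-0.48, 0.01, 0.53, 0, 0, 0], [-0.48, 0.01, 0.53, 0, 0, 0], [-0.48, 0.01, 0.53, 0, 0, 0], [-0.48, 0.01, 0.53, 0, 0, 0], [0, 0, 0, 0, 0.5, 0], [0, 0, 0, 0, 0.5, 0], [0, 0, 0, 0, 0.5, 0], [0, 0, 0, 0, 0.5, 0], [0, 0, 0, 0, 0, 0], [0, 0, 0, 0, 0, 0]]
  ]
}}

```text
clock: 8.72
position: [0.3742, 0.0968, 0.079]
ee_rot: [-0.068, 0.821, -0.036, -0.566]
ft_force: [-0.9, 0.2, -1.3]
grip_width: 0.55
grasp_force: 62.3
```

```bash
python3 - <<'E'
from h import *
o,R=st()
cx=R@np.array([np.cos(np.radians(20.1)),0,-np.sin(np.radians(20.1))]); print("chuck z guess",cx, "base guess",o["position"]-.024*R[:,2]-.066*cx)
E
```

```text
t 8.7167 j [-0.247, 0.895, -0.032, 1.436, -0.115, 2.011, 1.475] p [0.3742, 0.0968, 0.079] R [[-0.349, -0.153, -0.925], [-0.072, 0.988, -0.136], [0.934, 0.019, -0.356]] f [-0.9, 0.2, -1.3] w 0.55 g 62.3
chuck z guess [-0.01016284 -0.02039402  0.99974037] base guess [0.39709804 0.10138364 0.02158477]
```

```bash
python3 - <<'E'
from h import *
o,R=st()
cx=np.array([0,0,1.]);b=np.array([.3971,.1014,.0216])
for h in(0,.008,.062,.116,.13):print(h,proj("scene",b+h*cx).round(1))
u=proj("scene",b+.06*cx).astype(int)
im=camera("scene");hsv=cv2.cvtColor(im,cv2.COLOR_RGB2HSV)
m=cv2.inRange(hsv,(106,150,40),(125,255,255))
for y in range(u[1]-30,u[1]+34,2):
    xs=np.where(m[y,u[0]-20:u[0]+20])[0]+u[0]-20
    print(y,xs.min() if len(xs) else None,xs.max() if len(xs) else None,len(xs))
y,x=u[1]-50,u[0]-60
cv2.imwrite("pics/low.png",cv2.resize(im[y:y+100,x:x+130],None,fx=6,fy=6,interpolation=2)[:,:,::-1])
E
```

```text
t 8.7167 j [-0.247, 0.895, -0.032, 1.436, -0.115, 2.011, 1.475] p [0.3742, 0.0968, 0.079] R [[-0.349, -0.153, -0.925], [-0.072, 0.988, -0.136], [0.934, 0.019, -0.356]] f [-0.9, 0.2, -1.3] w 0.55 g 62.3
0 [245.3 222.7]
0.008 [245.1 220.7]
0.062 [244.3 207.2]
0.116 [243.4 193.3]
0.13 [243.2 189.7]
177 None None 0
179 None None 0
181 None None 0
183 None None 0
185 None None 0
187 None None 0
189 None None 0
191 242 245 4
193 None None 0
195 238 250 11
197 238 249 12
199 238 250 13
201 238 250 13
203 238 249 12
205 238 248 11
207 237 246 10
209 238 244 7
211 238 244 7
213 239 244 6
215 239 249 11
217 239 250 12
219 240 250 11
221 241 249 9
223 None None 0
225 None None 0
227 None None 0
229 None None 0
231 None None 0
233 None None 0
235 None None 0
237 None None 0
239 None None 0
```

View pics/low.png

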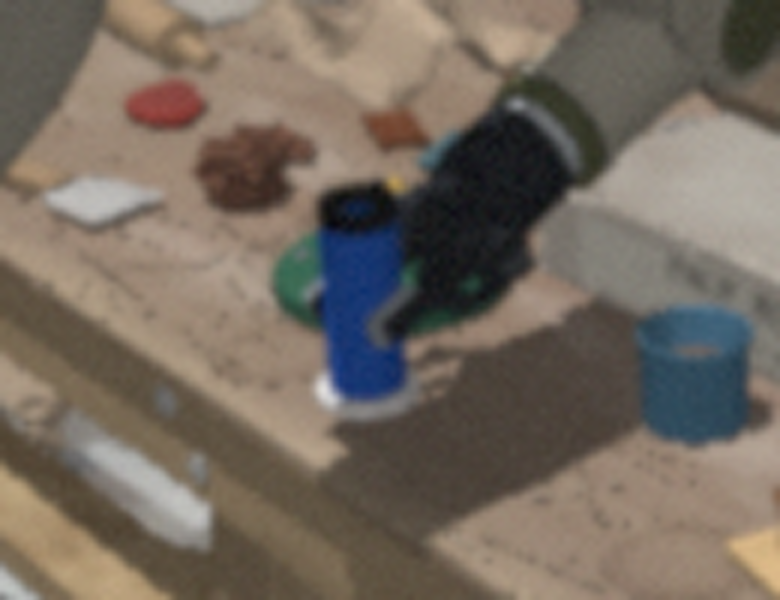

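The crop shows the chuck upright with its flange at about (365,400) in the crop, where the grasp model predicts it, and bare table beneath. Lowering now.

>>> {"method": "carry_out", "body": {
  "commands": [
    [[0, 0, 0, 0, 0, 0.19], [-0.187, 0, 0.071, 0, 0, 0], [-0.187, 0, 0.071, 0, 0, 0], [0, 0, 0, 0, 0, 0], [0, 0, 0, 0, 0, 0], [-0.023, 0, 0.009, 0, 0, 0], [-0.023, 0, 0.009, 0, 0, 0], [0, 0, 0, 0, 0, 0]]
  ]
}}

```text
clock: 9.43
position: [0.3735, 0.0967, 0.0611]
ee_rot: [-0.061, 0.82, -0.04, -0.567]
ft_force: [0.7, -0.3, -2.2]
grip_width: 0.549
grasp_force: 62.3
```

```bash
python3 - <<'E'
from h import *
o,R=st()
cx=R@np.array([np.cos(np.radians(20.1)),0,-np.sin(np.radians(20.1))]); print("chuck z guess",cx, "base guess",o["position"]-.024*R[:,2]-.066*cx)
E
```

```text
t 9.4333 j [-0.246, 0.924, -0.032, 1.431, -0.115, 1.99, 1.461] p [0.3735, 0.0967, 0.0611] R [[-0.349, -0.145, -0.926], [-0.054, 0.989, -0.134], [0.936, 0.004, -0.353]] f [0.7, -0.3, -2.2] w 0.549 g 62.3
chuck z guess [-0.00911408 -0.00496773  0.99994613] base guess [0.39635382 0.10021475 0.00354556]
```

>>> {"method": "carry_out", "body": {
  "commands": [
    [[-0.023, 0, 0.009, 0, 0, 0], [-0.023, 0, 0.009, 0, 0, 0], [-0.023, 0, 0.009, 0, 0, 0], [0, 0, 0, 0, 0, 0]]
  ]
}}

```text
clock: 9.77
position: [0.3734, 0.0967, 0.058]
ee_rot: [-0.061, 0.82, -0.04, -0.568]
ft_force: [-0.0, 0.0, -1.6]
grip_width: 0.552
grasp_force: 62.3
```

>>> {"method": "carry_out", "body": {
  "commands": [
    [[-0.023, 0, 0.009, 0, 0, 0], [-0.023, 0, 0.009, 0, 0, 0], [0, 0, 0, 0, 0, 0]]
  ]
}}

```text
clock: 10.02
position: [0.3734, 0.0967, 0.056]
ee_rot: [-0.061, 0.82, -0.04, -0.568]
ft_force: [0.2, 0.9, -1.6]
grip_width: 0.551
grasp_force: 62.3
```

>>> {"method": "carry_out", "body": {
  "commands": [
    [[-0.023, 0, 0.009, 0, 0, 0], [-0.023, 0, 0.009, 0, 0, 0], [0, 0, 0, 0, 0, 0]]
  ]
}}

```text
clock: 10.27
position: [0.3733, 0.0967, 0.054]
ee_rot: [-0.061, 0.82, -0.04, -0.568]
ft_force: [0.3, -0.4, -2.2]
grip_width: 0.55
grasp_force: 62.3
```

>>> {"method": "carry_out", "body": {
  "commands": [
    [[-0.023, 0, 0.009, 0, 0, 0], [-0.023, 0, 0.009, 0, 0, 0], [0, 0, 0, 0, 0, 0]]
  ]
}}

```text
clock: 10.52
position: [0.3736, 0.0968, 0.0537]
ee_rot: [-0.061, 0.82, -0.04, -0.568]
ft_force: [2.2, -0.0, 9.7]
grip_width: 0.55
grasp_force: 62.8
```

>>> {"method": "carry_out", "body": {
  "commands": [
    [[0.014, 0, -0.005, 0, 0, 0], [0, 0, 0, 0, 0, 0]]
  ]
}}

```text
clock: 10.68
position: [0.3735, 0.0968, 0.0537]
ee_rot: [-0.061, 0.82, -0.04, -0.568]
ft_force: [1.8, 0.9, 6.3]
grip_width: 0.549
grasp_force: 62.6
```

>>> {"method": "carry_out", "body": {
  "commands": [
    [[0, 0, 0, 0, 0, 0], [0, 0, 0, 0, 0, 0], [0, 0, 0, 0, 0, 0], [0, 0, 0, 0, 0, 0], [0, 0, 0, 0, 0, 0], [0, 0, 0, 0, 0, 0], [0, 0, 0, 0, 0, 0], [0, 0, 0, 0, 0, 0]]
  ],
  "hand": -1
}}

```text
clock: 11.35
position: [0.3734, 0.0967, 0.0528]
ee_rot: [-0.061, 0.82, -0.04, -0.567]
ft_force: [0.2, 0.6, 0.6]
grip_width: 0.994
grasp_force: 0.0
```

```bash
python3 - <<'E'
from h import *
o,R=st()
im=camera("scene");cv2.imwrite("pics/stood.png",cv2.resize(im[157:257,184:314],None,fx=4,fy=4,interpolation=2)[:,:,::-1])
E
```

```text
t 11.35 j [-0.246, 0.937, -0.032, 1.428, -0.114, 1.979, 1.462] p [0.3734, 0.0967, 0.0528] R [[-0.349, -0.145, -0.926], [-0.054, 0.989, -0.134], [0.936, 0.003, -0.353]] f [0.2, 0.6, 0.6] w 0.994 g 0.0
```

View pics/stood.png

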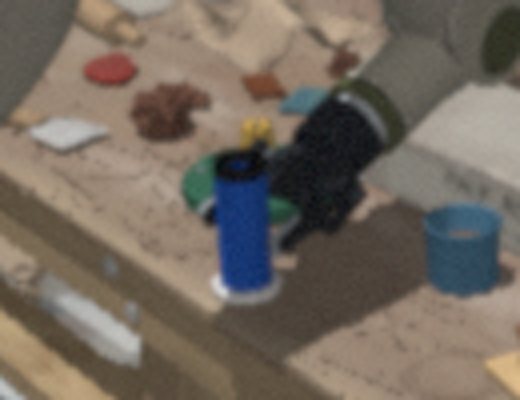

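The chuck stands free and upright, rim at crop (243,165), flange at (245,288). I'll retract and swing up to a tool-down pose.

>>> {"method": "carry_out", "body": {
  "commands": [
    [[0, 0, -0.3, 0, 0, 0], [0, 0, -0.5, 0, 0, 0], [0, 0, -0.6, 0, 0, 0], [0, 0, -0.6, 0, 0, 0], [0, 0, -0.6, 0, 0, 0], [0.6, 0, -0.5, 0, 0, 0], [0.6, 0, -0.5, 0, 0, 0], [0.6, 0, -0.3, 0, -0.5, 0], [0.6, 0, -0.3, 0, -0.9, 0], [0.4, 0, -0.3, 0, -0.9, 0], [0, 0, 0, 0, -0.9, 0], [0, 0, 0, 0, -0.9, 0], [0, 0, 0, 0, -0.9, 0], [0, 0, 0, 0, -0.9, 0], [0, 0, 0, 0, -0.9, 0], [0, 0, 0, 0, -0.9, 0], [0, 0, 0, 0, -0.9, 0], [0, 0, 0, 0, -0.9, 0], [0, 0, 0, 0, -0.9, 0], [0, 0, 0, 0, -0.7, 0]]
  ]
}}

```text
clock: 13.07
position: [0.4242, 0.106, 0.1794]
ee_rot: [-0.067, 0.997, 0.006, 0.023]
ft_force: [-0.3, 0.1, -0.2]
grip_width: 0.998
grasp_force: 0.0
```

```bash
python3 - <<'E'
from h import *
o,R=st()
im=camera("scene");m,c,s=blob(im,(106,150,40),(125,255,255),(225,180,265,235));print("scene blue",c,s)
t=camera("top");m,ct,s2=blob(t,(106,150,40),(125,255,255),(225,205,270,260));print("top blue",ct,s2)
cv2.imwrite("pics/top2.png",cv2.resize(t[140:260,180:320],None,fx=4,fy=4,interpolation=2)[:,:,::-1])
for z in(.062,):print(plane("scene",c,z))
E
```

```text
t 13.0667 j [-0.252, -0.075, -0.093, 2.029, -0.007, 1.14, 1.362] p [0.4242, 0.106, 0.1794] R [[-0.99, -0.134, 0.044], [-0.134, 0.991, 0.015], [-0.046, 0.009, -0.999]] f [-0.3, 0.1, -0.2] w 0.998 g 0.0
scene blue [244.3015873  213.98412698] [238 201  13  28 315]Traceback (most recent call last):
  File "<stdin>", line 4, in <module>
  File "h.py", line 18, in blob
    n,l,s,c=cv2.connectedComponentsWithStats(k);i=1+np.argmax(s[1:,4]);return (l==i).astype(np.uint8),c[i],s[i]
                                                    ~~~~~~~~~^^^^^^^^^
    return _wrapfunc(a, 'argmax', axis=axis, out=out, **kwds)
    return bound(*args, **kwds)
ValueError: attempt to get argmax of an empty sequence
```

>>> {"method": "carry_out", "body": {
  "commands": [
    [[0, 0, -0.5, 0.09, 0.43, 0], [0.1, -0.86, -0.2, 0, 0, 0], [0.1, -0.86, 0, 0, 0, 0], [0.1, -0.86, 0, 0, 0, 0], [0.1, -0.86, 0, 0, 0, 0], [0.1, -0.86, 0, 0, 0, 0], [0.1, -0.86, 0, 0, 0, 0], [0.1, -0.86, 0, 0, 0, 0], [0, 0, 0, 0, 0, 0]]
  ]
}}

```text
clock: 13.92
position: [0.4275, -0.1432, 0.2073]
ee_rot: [-0.063, 0.998, -0.001, -0.004]
ft_force: [-0.8, 0.5, 0.3]
grip_width: 1.001
grasp_force: 0.0
```

```bash
python3 - <<'E'
from h import *
o,R=st()
im=camera("scene");t=camera("top")
m,c,s=blob(im,(106,150,40),(125,255,255),(225,190,265,235));print("scene blue",c,s,"pred",proj("scene",[.3957,.1,.062]))
cv2.imwrite("pics/s2raw.png",im[:,:,::-1]);cv2.imwrite("pics/t2raw.png",t[:,:,::-1])
u=proj("top",[.3957,.1,.0]);v=proj("top",[.3957,.1,.13]);print("top base,rim pred",u,v)
x,y=int(u[0])-25,int(u[1])-30
b=cv2.resize(im[185:240,220:270],None,fx=8,fy=8,interpolation=2)
a=cv2.resize(t[y:y+55,x:x+50],None,fx=8,fy=8,interpolation=2);print("crop org",x,y)
cv2.imwrite("pics/st2.png",np.hstack([a,b])[:,:,::-1])
E
```

```text
t 13.9167 j [-0.003, -0.043, 0.217, 1.936, 0.014, 1.254, 1.906] p [0.4275, -0.1432, 0.2073] R [[-0.992, -0.126, -0.007], [-0.126, 0.992, -0.003], [0.007, -0.002, -1.0]] f [-0.8, 0.5, 0.3] w 1.001 g 0.0
scene blue [244.30128205 214.06089744] [238 201  13  28 312] pred [244.51921742 212.926603  ]
top base,rim pred [253.28281715 238.68205221] [251.71913784 236.10145698]
crop org 228 208
```

View pics/st2.png

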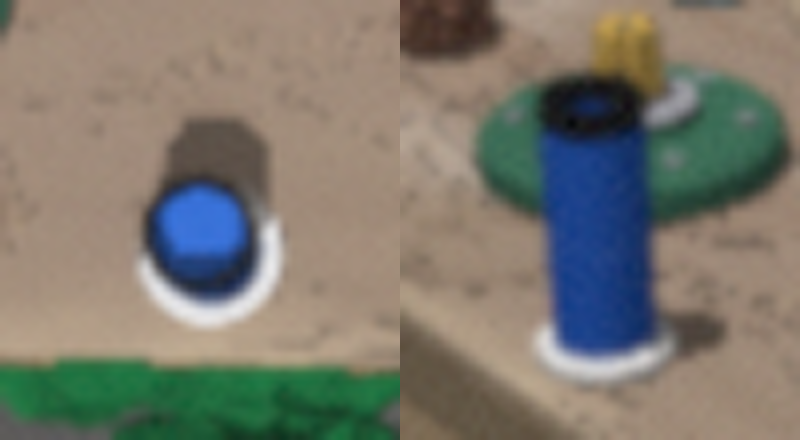

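The top crop shows the rim centred at about (202,232), with the flange ring around it and the chuck vertical. That puts the chuck near (0.394, 0.0975). I'll move above it.

>>> {"method": "carry_out", "body": {
  "commands": [
    [[0.01, 0.76, 0, 0, 0, 0], [0.01, 0.76, 0, 0, 0, 0], [0.01, 0.76, 0, 0, 0, 0], [0.01, 0.76, 0, 0, 0, 0], [0.01, 0.76, 0, 0, 0, 0], [0.01, 0.76, 0, 0, 0, 0], [0.01, 0.76, 0.3, 0, 0, 0], [0.01, 0.76, 0.4, 0, 0, 0], [0, 0, 0, 0, 0, 0], [0, 0, 0, 0, 0, 0]]
  ]
}}

```text
clock: 14.85
position: [0.3913, 0.1062, 0.1783]
ee_rot: [-0.07, 0.998, -0.001, -0.004]
ft_force: [0.3, 0.0, -0.9]
grip_width: 1.0
grasp_force: 0.0
```

```bash
python3 - <<'E'
from h import *
o,R=st(); print(to([.394,.0975,.078],o,R))
E
```

```text
t 14.85 j [-0.251, -0.103, -0.119, 2.057, -0.014, 1.195, 1.346] p [0.3913, 0.1062, 0.1783] R [[-0.99, -0.139, -0.008], [-0.139, 0.99, -0.002], [0.008, -0.001, -1.0]] f [0.3, 0.0, -0.9] w 1.0 g 0.0
[-0.057 -0.222  2.506]
```

>>> {"method": "carry_out", "body": {
  "commands": [
    [[-0.06, -0.22, 0, 0, -0.077, 0], [0, 0, 0, 0, 0, 0], [0, 0, 0.4, 0, 0, 0], [0, 0, 0.5, 0, 0, 0], [0, 0, 0.5, 0, 0, 0], [0, 0, 0.5, 0, 0, 0], [0, 0, 0.4, 0, 0, 0], [0, 0, 0.2, 0, 0, 0], [0, 0, 0, 0, 0, 0], [0, 0, 0, 0, 0, 0]]
  ]
}}

```text
clock: 15.68
position: [0.3968, 0.0951, 0.0796]
ee_rot: [-0.066, 0.998, -0.0, 0.002]
ft_force: [0.4, -0.4, 0.8]
grip_width: 0.998
grasp_force: 0.0
```

```bash
python3 - <<'E'
from h import *
o,R=st(); print(to([.394,.0975,.078],o,R))
E
```

```text
t 15.6833 j [-0.242, 0.017, -0.108, 2.172, 0.004, 0.95, 1.352] p [0.3968, 0.0951, 0.0796] R [[-0.991, -0.133, 0.003], [-0.133, 0.991, -0.001], [-0.003, -0.001, -1.0]] f [0.4, -0.4, 0.8] w 0.998 g 0.0
[0.063 0.068 0.039]
```

>>> {"method": "carry_out", "body": {
  "commands": [
    [[0.06, 0.07, 0.03, 0, 0, 0], [0, 0, 0, 0, 0, 0]]
  ]
}}

```text
clock: 15.85
position: [0.394, 0.0984, 0.0787]
ee_rot: [-0.067, 0.998, -0.0, 0.002]
ft_force: [-0.6, 0.5, 0.3]
grip_width: 1.0
grasp_force: 0.0
```

>>> {"method": "carry_out", "body": {
  "commands": [
    [[0, 0, 0, 0, 0, 0], [0, 0, 0, 0, 0, 0], [0, 0, 0, 0, 0, 0], [0, 0, 0, 0, 0, 0], [0, 0, 0, 0, 0, 0], [0, 0, 0, 0, 0, 0], [0, 0, 0, 0, 0, 0], [0, 0, 0, 0, 0, 0]]
  ],
  "hand": 1,
  "force": 60
}}

```text
clock: 16.52
position: [0.3942, 0.0983, 0.0785]
ee_rot: [-0.067, 0.998, -0.0, 0.002]
ft_force: [-1.3, 0.2, 5.8]
grip_width: 0.552
grasp_force: 60.8
```

>>> {"method": "carry_out", "body": {
  "commands": [
    [[0, 0, -0.3, 0, 0, 0], [0, 0, -0.7, 0, 0, 0], [0, 0, -0.8, 0, 0, 0], [0, 0, -0.8, 0, 0, 0], [0, 0, -0.5, 0, 0, 0], [0, 0, 0, 0, 0, 0], [0, 0, 0, 0, 0, 0]]
  ]
}}

```text
clock: 17.1
position: [0.3937, 0.0981, 0.2025]
ee_rot: [-0.067, 0.998, -0.0, 0.003]
ft_force: [0.5, -0.3, -2.1]
grip_width: 0.557
grasp_force: 62.0
```

```bash
python3 - <<'E'
from h import *
o,R=st(); print(to([.521,.265,o["position"][2]],o,R))
E
```

```text
t 17.1 j [-0.241, -0.134, -0.108, 2.032, -0.013, 1.239, 1.361] p [0.3937, 0.0981, 0.2025] R [[-0.991, -0.134, 0.005], [-0.134, 0.991, -0.0], [-0.005, -0.001, -1.0]] f [0.5, -0.3, -2.1] w 0.557 g 62.0
[-3.71   3.709  0.016]
```

>>> {"method": "carry_out", "body": {
  "commands": [
    [[-0.618, 0.618, 0, 0, 0, 0], [-0.618, 0.618, 0, 0, 0, 0], [-0.618, 0.618, 0, 0, 0, 0], [-0.618, 0.618, 0, 0, 0, 0], [-0.618, 0.618, 0, 0, 0, 0], [-0.618, 0.618, 0, 0, 0, 0], [0, 0, 0, 0, 0, 0], [0, 0, 0, 0, 0, 0]]
  ]
}}

```text
clock: 17.77
position: [0.5197, 0.2659, 0.1991]
ee_rot: [-0.068, 0.998, -0.001, -0.001]
ft_force: [0.3, -1.5, -2.3]
grip_width: 0.557
grasp_force: 62.2
```

```bash
python3 - <<'E'
from h import *
o,R=st()
t=cv2.imread("pics/t2raw.png")[:,:,::-1].copy()
# standing chuck: white flange hull (z .008) and blue opening (inside the rim)
w,c,s=blob(t,(0,0,150),(179,60,255),(240,220,270,255));h=cv2.convexHull(max(cv2.findContours(w,0,1)[0],key=cv2.contourArea));ec=cv2.minEnclosingCircle(h)
print("flange",ec,plane("top",ec[0],.008))
b,c,s=blob(t,(100,120,150),(125,255,255),(240,220,270,255));print("bright blue",c,s,plane("top",c,.11))
hs=cv2.cvtColor(t,cv2.COLOR_RGB2HSV)
# spindle
for f in("pics/t2raw.png","pics/top0.png"):
    t=cv2.imread(f)[:,:,::-1].copy()
    w,c,s=blob(t,(0,0,150),(179,60,255),(190,185,226,218));ec=cv2.minEnclosingCircle(cv2.convexHull(max(cv2.findContours(w,0,1)[0],key=cv2.contourArea)));print("shoulder",ec,plane("top",ec[0],.036))
    br,c,s=blob(t,(15,130,80),(35,255,255),(198,192,215,212));print("brass",c,s,plane("top",c,.07))
    g,c,s=blob(t,(60,80,20),(95,255,255),(180,175,235,230));ec=cv2.minEnclosingCircle(cv2.convexHull(max(cv2.findContours(g,0,1)[0],key=cv2.contourArea)));print("wheel",ec,plane("top",ec[0],.026))
im=camera("scene");cv2.imwrite("pics/over_s.png",cv2.resize(im[120:220,200:300],None,fx=5,fy=5,interpolation=2)[:,:,::-1]);cv2.imwrite("pics/s3raw.png",im[:,:,::-1])
tt=camera("top");cv2.imwrite("pics/t3raw.png",tt[:,:,::-1])
E
```

```text
t 17.7667 j [-0.386, 0.271, -0.199, 1.609, 0.057, 1.268, 1.113] p [0.5197, 0.2659, 0.1991] R [[-0.991, -0.136, -0.001], [-0.136, 0.991, -0.002], [0.001, -0.002, -1.0]] f [0.3, -1.5, -2.3] w 0.557 g 62.2
flange ((255.0, 236.0), 20.000099182128906) [0.40473762 0.09386827 0.008     ]
bright blue [252.68115942 235.56521739] [248 232  10   8  69] [0.39891621 0.09775881 0.11      ]
shoulder ((206.4193572998047, 201.03225708007812), 9.63619613647461) [0.52166991 0.26517115 0.036     ]
brass [205.84615385 200.23076923] [202 196   8   9  39] [0.5194882 0.2622894 0.07     ]
wheel ((207.38970947265625, 202.1985321044922), 21.831344604492188) [0.51904543 0.26306808 0.026     ]
shoulder ((206.5, 201.0), 9.708344459533691) [0.52178915 0.26489477 0.036     ]
brass [205.76315789 200.28947368] [202 196   8   9  38] [0.51928003 0.26256442 0.07      ]
wheel ((207.2857208251953, 202.0), 21.865182876586914) [0.51974198 0.26345899 0.026     ]
```

View pics/over_s.png

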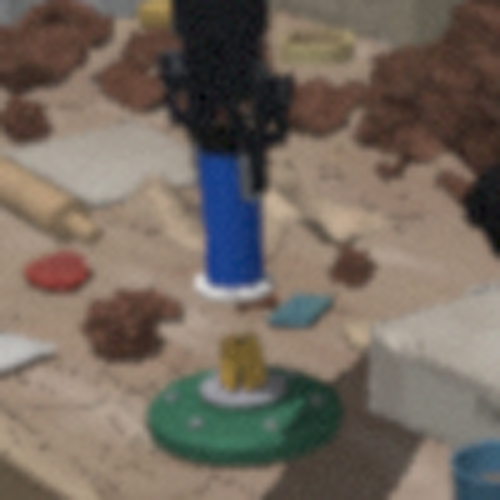

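The crop shows the chuck hanging above the spindle, flange at crop (233,287) and brass at (243,362). I'll compare the two columns numerically against a vertical line.

```bash
python3 - <<'E'
from h import *
p=np.array([.5197,.2659,0])
for z in(.121,.129,.165,.08,.058,.036):print(z,proj("scene",p+[0,0,z]).round(2))
print("1mm x,y ->",(proj("scene",p+[.001,0,.1])-proj("scene",p+[0,0,.1])),(proj("scene",p+[0,.001,.1])-proj("scene",p+[0,0,.1])))
im=cv2.imread("pics/s3raw.png")[:,:,::-1].copy()
def rows(m,lab):
    ys,xs=np.where(m)
    for y in np.unique(ys): print(lab,y,xs[ys==y].min(),xs[ys==y].max(),end="; ")
    print()
rows(blob(im,(0,0,150),(179,60,255),(235,170,260,186))[0],"flange")
rows(blob(im,(106,150,40),(125,255,255),(235,145,258,182))[0],"blue")
rows(blob(im,(15,120,60),(35,255,255),(238,183,260,202))[0],"brass")
rows(blob(im,(0,0,130),(179,60,255),(235,190,262,205))[0],"shoulder")
rows(blob(im,(60,80,20),(95,255,255),(220,185,280,215))[0],"wheel")
E
```

```text
0.121 [246.58 177.  ]
0.129 [246.47 175.11]
0.165 [245.97 166.51]
0.08 [247.14 186.58]
0.058 [247.43 191.63]
0.036 [247.72 196.64]
1mm x,y -> [ 0.20842286 -0.06028225] [-0.13992431 -0.06962017]
flange 174 239 240; flange 175 238 240; flange 176 235 241; flange 177 235 253; flange 178 235 252; flange 179 236 250; flange 180 237 245; flange 181 237 245; flange 182 237 243; flange 183 237 244; flange 184 237 246; flange 185 235 245; 
blue 150 243 243; blue 151 240 246; blue 152 240 246; blue 153 240 246; blue 154 240 247; blue 155 240 246; blue 156 241 247; blue 157 241 247; blue 158 241 247; blue 159 241 247; blue 160 241 248; blue 161 241 250; blue 162 241 250; blue 163 241 250; blue 164 241 250; blue 165 242 250; blue 166 242 250; blue 167 242 250; blue 168 242 250; blue 169 242 251; blue 170 242 251; blue 171 242 251; blue 172 242 251; blue 173 242 251; blue 174 242 251; blue 175 242 250; blue 176 245 247; 
brass 188 245 250; brass 189 245 250; brass 190 245 251; brass 191 245 251; brass 192 244 251; brass 193 244 252; brass 194 245 252; brass 195 245 252; brass 196 245 251; 
shoulder 192 241 241; shoulder 193 239 242; shoulder 194 243 243; shoulder 195 242 243; shoulder 196 241 243; shoulder 197 240 244; shoulder 198 241 249; shoulder 199 242 252; shoulder 200 245 249; 
wheel 196 236 261; wheel 197 235 264; wheel 198 236 265; wheel 199 236 266; wheel 200 231 266; wheel 201 231 267; wheel 202 230 267; wheel 203 230 267; wheel 204 230 266; wheel 205 231 266; wheel 206 231 265; wheel 207 231 265; wheel 208 232 263; wheel 209 234 260; wheel 210 236 260; wheel 211 239 254;
```

>>> {"method": "carry_out", "body": {
  "commands": [
    [[-0.03, -0.027, 0.3, 0, 0, 0], [0, 0, 0.4, 0, 0, 0], [0, 0, 0.15, 0, 0, 0], [0, 0, 0, 0, 0, 0], [0, 0, 0, 0, 0, 0]]
  ]
}}

```text
clock: 18.28
position: [0.5216, 0.2633, 0.168]
ee_rot: [-0.067, 0.998, -0.001, 0.001]
ft_force: [-0.8, -0.3, -0.6]
grip_width: 0.556
grasp_force: 62.2
```

```bash
python3 - <<'E'
from h import *
o,R=st();print(to([.521,.265,.1295],o,R))
E
```

```text
t 18.2833 j [-0.383, 0.293, -0.197, 1.65, 0.063, 1.203, 1.111] p [0.5216, 0.2633, 0.168] R [[-0.991, -0.133, 0.003], [-0.133, 0.991, -0.001], [-0.003, -0.001, -1.0]] f [-0.8, -0.3, -0.6] w 0.556 g 62.2
[0.013 0.045 0.963]
```

>>> {"method": "carry_out", "body": {
  "commands": [
    [[0.01, 0.03, 0.05, 0, 0, 0], [0, 0, 0.05, 0, 0, 0], [0, 0, 0.05, 0, 0, 0], [0, 0, 0.05, 0, 0, 0], [0, 0, 0.05, 0, 0, 0], [0, 0, 0.05, 0, 0, 0], [0, 0, 0, 0, 0, 0]]
  ]
}}

```text
clock: 18.87
position: [0.5212, 0.2649, 0.1556]
ee_rot: [-0.067, 0.998, -0.001, 0.001]
ft_force: [-0.6, 0.3, -1.7]
grip_width: 0.557
grasp_force: 62.2
```

>>> {"method": "carry_out", "body": {
  "commands": [
    [[0, 0, 0.05, 0, 0, 0], [0, 0, 0.05, 0, 0, 0], [0, 0, 0.05, 0, 0, 0], [0, 0, 0.05, 0, 0, 0], [0, 0, 0.05, 0, 0, 0], [0, 0, 0, 0, 0, 0]]
  ]
}}

```text
clock: 19.37
position: [0.5212, 0.265, 0.1456]
ee_rot: [-0.067, 0.998, -0.001, 0.001]
ft_force: [-0.7, 0.1, -1.8]
grip_width: 0.55
grasp_force: 62.2
```

Base is about 67 mm up, inside the spindle's top, with no contact. I'll keep going.

>>> {"method": "carry_out", "body": {
  "commands": [
    [[0, 0, 0.05, 0, 0, 0], [0, 0, 0.05, 0, 0, 0], [0, 0, 0.05, 0, 0, 0], [0, 0, 0.05, 0, 0, 0], [0, 0, 0.05, 0, 0, 0], [0, 0, 0, 0, 0, 0]]
  ]
}}

```text
clock: 19.87
position: [0.5213, 0.2652, 0.1358]
ee_rot: [-0.067, 0.998, -0.0, 0.001]
ft_force: [0.3, 1.6, -2.3]
grip_width: 0.555
grasp_force: 62.3
```

>>> {"method": "carry_out", "body": {
  "commands": [
    [[0, 0, 0.05, 0, 0, 0], [0, 0, 0.05, 0, 0, 0], [0, 0, 0.05, 0, 0, 0], [0, 0, 0, 0, 0, 0]]
  ]
}}

```text
clock: 20.2
position: [0.5215, 0.2653, 0.1301]
ee_rot: [-0.067, 0.998, -0.0, 0.002]
ft_force: [0.2, 2.4, 0.7]
grip_width: 0.561
grasp_force: 62.6
```

>>> {"method": "carry_out", "body": {
  "commands": [
    [[0, 0, 0.04, 0, 0, 0], [0, 0, 0.04, 0, 0, 0], [0, 0, 0.04, 0, 0, 0], [0, 0, 0.04, 0, 0, 0], [0, 0, 0, 0, 0, 0]]
  ],
  "force": 100
}}

```text
clock: 20.62
position: [0.5217, 0.2654, 0.1242]
ee_rot: [-0.067, 0.998, -0.0, 0.002]
ft_force: [-1.0, 1.6, 5.2]
grip_width: 0.545
grasp_force: 101.4
```

>>> {"method": "carry_out", "body": {
  "commands": [
    [[0, 0, 0.04, 0, 0, 0], [0, 0, 0.04, 0, 0, 0], [0, 0, 0.04, 0, 0, 0], [0, 0, 0, 0, 0, 0]]
  ]
}}

```text
clock: 20.95
position: [0.5219, 0.2655, 0.1198]
ee_rot: [-0.067, 0.998, -0.0, 0.002]
ft_force: [-2.4, 0.4, 9.1]
grip_width: 0.547
grasp_force: 101.7
```

>>> {"method": "carry_out", "body": {
  "commands": [
    [[0, 0, 0.04, 0, 0, 0], [0, 0, 0.04, 0, 0, 0], [0, 0, 0.04, 0, 0, 0], [0, 0, 0, 0, 0, 0]]
  ]
}}

```text
clock: 21.28
position: [0.5221, 0.2655, 0.1155]
ee_rot: [-0.067, 0.998, 0.0, 0.003]
ft_force: [-2.0, -0.2, 11.6]
grip_width: 0.547
grasp_force: 101.9
```

>>> {"method": "carry_out", "body": {
  "commands": [
    [[0, 0, 0.03, 0, 0, 0], [0, 0, 0.03, 0, 0, 0], [0, 0, 0, 0, 0, 0]]
  ]
}}

```text
clock: 21.53
position: [0.5225, 0.2658, 0.1146]
ee_rot: [-0.067, 0.998, 0.0, 0.003]
ft_force: [-6.9, -1.7, 23.0]
grip_width: 0.545
grasp_force: 102.8
```

>>> {"method": "carry_out", "body": {
  "commands": [
    [[0, 0, 0.03, 0, 0, 0], [0, 0, 0, 0, 0, 0], [0, 0, 0, 0, 0, 0]]
  ]
}}

```text
clock: 21.78
position: [0.5228, 0.2659, 0.1146]
ee_rot: [-0.067, 0.998, 0.0, 0.004]
ft_force: [-8.7, -3.0, 32.0]
grip_width: 0.545
grasp_force: 103.3
```

```bash
python3 - <<'E'
from h import *
o,R=st()
im=camera("scene");cv2.imwrite("pics/home.png",cv2.resize(im[130:220,200:300],None,fx=5,fy=5,interpolation=2)[:,:,::-1])
E
```

```text
t 21.7833 j [-0.387, 0.343, -0.196, 1.704, 0.077, 1.095, 1.098] p [0.5228, 0.2659, 0.1146] R [[-0.991, -0.134, 0.007], [-0.134, 0.991, 0.001], [-0.007, 0.0, -1.0]] f [-8.7, -3.0, 32.0] w 0.545 g 103.3
```

View pics/home.png

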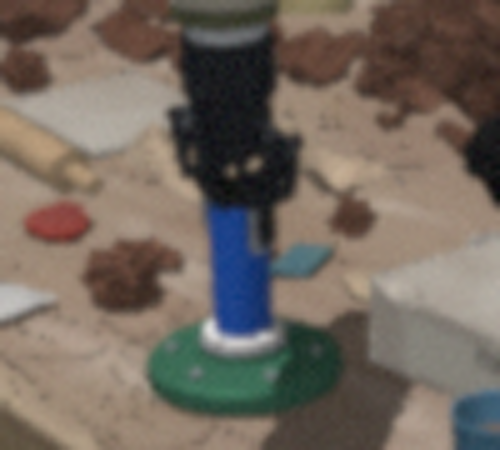

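The flange sits directly on the shoulder at crop (243,338), with no gap, and z has stalled at 0.1146 under 32 N, so it is home. I'll relax, release and retreat upward.

>>> {"method": "carry_out", "body": {
  "commands": [
    [[0, 0, -0.03, 0, 0, 0], [0, 0, -0.03, 0, 0, 0], [0, 0, 0, 0, 0, 0]]
  ]
}}

```text
clock: 22.08
position: [0.5222, 0.2657, 0.1147]
ee_rot: [-0.067, 0.998, 0.0, 0.003]
ft_force: [-3.3, 0.0, 13.8]
grip_width: 0.545
grasp_force: 101.5
```

>>> {"method": "carry_out", "body": {
  "commands": [
    [[0, 0, 0, 0, 0, 0], [0, 0, 0, 0, 0, 0], [0, 0, 0, 0, 0, 0], [0, 0, 0, 0, 0, 0], [0, 0, 0, 0, 0, 0], [0, 0, 0, 0, 0, 0], [0, 0, 0, 0, 0, 0], [0, 0, 0, 0, 0, 0]]
  ],
  "hand": -1
}}

```text
clock: 22.75
position: [0.5215, 0.265, 0.1129]
ee_rot: [-0.067, 0.998, -0.0, 0.002]
ft_force: [-0.2, -0.5, -0.2]
grip_width: 0.998
grasp_force: 0.0
```

>>> {"method": "carry_out", "body": {
  "commands": [
    [[0, 0, -0.2, 0, 0, 0], [0, 0, -0.4, 0, 0, 0], [0, 0, -0.6, 0, 0, 0], [0, 0, -0.8, 0, 0, 0], [0, 0, -0.8, 0, 0, 0], [0, 0, -0.8, 0, 0, 0], [0, 0, -0.3, 0, 0, 0], [0, 0.8, 0, 0, 0, 0], [0, 0.8, 0, 0, 0, 0], [0, 0.8, 0, 0, 0, 0], [0, 0.8, 0, 0, 0, 0], [0, 0.8, 0, 0, 0, 0], [0, 0, 0, 0, 0, 0]]
  ]
}}

```text
clock: 23.83
position: [0.4956, 0.4305, 0.268]
ee_rot: [-0.071, 0.997, 0.001, 0.0]
ft_force: [0.0, 0.8, 0.4]
grip_width: 0.996
grasp_force: 0.0
```

```bash
python3 - <<'E'
from h import *
o,R=st()
im=camera("scene");t=camera("top")
a=cv2.resize(im[140:220,200:320],None,fx=5,fy=5,interpolation=2);b=cv2.resize(t[150:260,170:335],None,fx=600/165,fy=600/165,interpolation=2)[:200]
b=cv2.resize(t[170:225,170:335],(600,200),interpolation=2)
cv2.imwrite("pics/end.png",np.vstack([a,b])[:,:,::-1])
E
```

```text
t 23.8333 j [-0.593, 0.4, -0.266, 1.302, 0.102, 1.451, 0.862] p [0.4956, 0.4305, 0.268] R [[-0.99, -0.142, 0.0], [-0.142, 0.99, 0.002], [-0.001, 0.002, -1.0]] f [0.0, 0.8, 0.4] w 0.996 g 0.0
```

View pics/end.png

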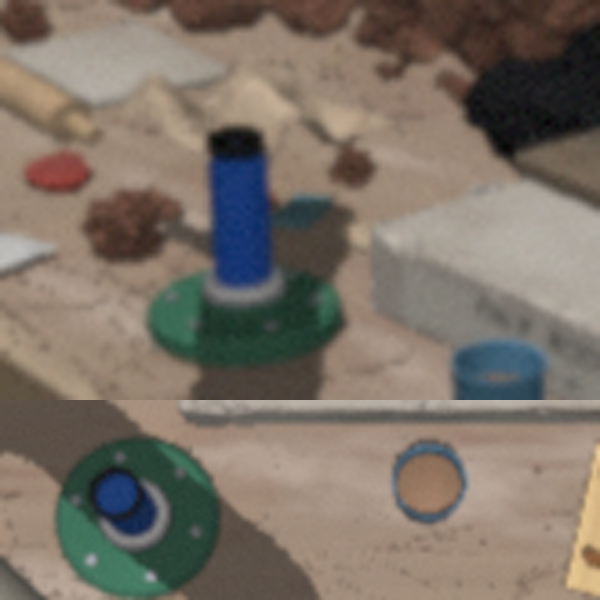

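The chuck stands upright on the wheel, flange at (243,288) with no gap in the scene half. The fingers are clear of it and the pot hasn't moved. Handing in.

```bash
python3 -c "
from workcell import hand_in
print(hand_in())"
```

```text
the job is handed in; nothing more can be done
None
```

The chuck was stood on the bare table, let go and picked up again, then pressed home on the spindle (32 N at the stop, no gap visible at the shoulder) and released; I handed the job in at about 24 s and no verdict came back.

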